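# Wedge the rocking cake stand

## Task

The low stand with three cakes on it rocks, because the leg under its empty corner has lost its rubber foot. With your fingertips push the wooden wedge along the bench, thin end first, under the bare bolt of that leg until it is snug and carries that leg, with the stand level; then press down firmly with a fingertip on the empty corner to make sure that it no longer rocks, and push further if it does. Lift nothing, do not shove the stand along the bench, keep the cakes where they stand and leave the other things alone; the wedge stays under the leg.

Things in the scene. Friction and masses are not known exactly. Their poses are not given: they have to be found in the camera images.
- stand: low setting stand: plywood board in a green steel frame, 260 (x) by 210 (y) mm, flat top 65 mm and frame underside 40 mm above the bench, 1 to 2 kg, loose. Four 22 mm legs 110 mm (x) and 85 mm (y) from its middle; three have rubber feet 28 mm across, the one at +x +y has none and hangs clear. Pressed there with 4 to 8 N it rocks down onto the bench. Origin on the bench under its middle, z up
- press_corner (a point): point on the top of the stand at its empty corner, 5 mm outward (both ways) of the bare leg's axis, 65 mm above the bench: the place to press down on
- bare_bolt: the bare steel foot bolt under the leg that lost its rubber foot: 12 mm thick, with a domed lower end. Origin at the lowest point of the dome on the bolt's axis. It hangs 6 to 11 mm above the bench (different each time) while the stand rests on its three feet
- wedge: plain light-wood wedge, loose and flat on the bench: 120 mm long, 50 mm wide, 2 mm thick at the thin end and 20 mm at the thick end, with a straight slope between and a square upright back, 0.1 kg; slides under less than 1 N, and once under the bolt a push of some 5 N makes it snug. Origin at the centre of its underside; +x points from the thick end to the thin end, z up. It lies at the stand's +y side, roughly pointing at the bare leg
- wedge_back (a point): centre of the wedge's thick back face, 10 mm above the bench: the place to push, towards the wedge's +x
- cake0: a round cake in its white punched plastic mould, 86 mm across and 60 mm high, standing loose on the stand; origin at the centre of its underside, at the -x +y corner of the stand
- cake1: a round cake in its white punched plastic mould, 86 mm across and 60 mm high, standing loose on the stand; origin at the centre of its underside, at the -x -y corner of the stand
- cake2: a round cake in its white punched plastic mould, 86 mm across and 60 mm high, standing loose on the stand; origin at the centre of its underside, at the +x -y corner of the stand
- packer: a flat light-wood slat, 110 (x) by 40 by 9 mm, of even thickness, not needed; origin at the centre of its underside
- mould0: an empty white punched plastic mould, 86 mm across and 65 mm high, open at the top; origin at the centre of its underside
- mould1: an empty white punched plastic mould, 86 mm across and 65 mm high, open at the top; origin at the centre of its underside
- turned_cake: a cake turned out of its mould and wrapped in gold film, 86 mm across and 60 mm high, standing on the bench; origin at the centre of its underside
- scraper: a spatula lying on the bench along its x; origin at its underside

How it is judged (in metres and radians):
On the way, in this order (a step that is already met when the one before it is completed fails the run):
1. the wedge has been pushed under the bare leg and carries it (the stand not being touched by the fingers) (contact force between wedge and bare_bolt above 0.5 N and angle between stand's own z axis and vertical below 0.012 rad and contact force between the fingers and stand below 0.1 N), for 0.2 s.
2. the empty corner is pressed down firmly with a fingertip (more than 6 N) and the stand stays level on the wedge (contact force between the fingers and stand above 6 N and contact force between wedge and bare_bolt above 4 N and angle between stand's own z axis and vertical below 0.012 rad and contact force between the fingers and wedge below 0.1 N and horizontal distance between the grasp point and press_corner below 0.07 m), for 0.2 s.
At the end, for the whole second after the job is handed in: the wedge lies flat on the bench under the bare bolt and carries it with more than 0.5 N; the stand is level within 0.012 rad, within 20 mm of its first place and still; the cakes stand on it (contact force between wedge and bare_bolt above 0.5 N and angle between stand's own z axis and vertical below 0.012 rad and distance of stand from where it was at the start of the episode below 0.02 m and linear speed of each of stand, wedge below 0.01 m/s and height (world z) of wedge below 0.01 m and z of each of cake0, cake1, cake2 in the frame of stand above 0.055 m); the robot touches nothing.
It fails at once if the wedge is lifted off the bench or tipped over (height (world z) of wedge above 0.015 m or angle between wedge's own z axis and vertical above 0.5 rad).
It fails at once if the stand is shoved more than 20 mm out of its place (distance of stand from where it was at the start of the episode above 0.02 m).
It fails at once if the stand is tipped or lifted (angle between stand's own z axis and vertical above 0.15 rad or height (world z) of stand above 0.02 m).
It fails at once if a cake on the stand is knocked out of its place or over (distance of any of cake0, cake1, cake2 from where it was at the start of the episode above 0.035 m or angle between any of cake0, cake1, cake2's own z axis and vertical above 0.4 rad).
It fails at once if another thing on the bench is moved more than 40 mm (distance of any of packer, mould0, mould1, turned_cake, scraper from where it was at the start of the episode above 0.04 m).
It also fails if it takes over 58 s, if anything falls off the work surface, if the arm or the gripper's body presses on something with over 40 N, if the wrist force passes 120 N, or if a joint passes its speed limit or range.

## Robot

A 6-joint arm with a two-finger parallel gripper is mounted at the origin on the work surface. World frame = base frame: x ahead of the robot, y to its left, z up, the work surface at z = 0. Lengths are in mm, angles in rad, forces in N, time in s.
With the tool pointing down it reaches from about 350 to 775 mm from the base axis. Payload 7.3 kg.
Tool frame: the origin (TCP) lies between the finger pads; the fingertips stand 14 mm ahead of it and the grasp point (between the pads) lies 5 mm behind it; y points along the fingers, z is the direction in which the jaws open and shut, and the axes are right-handed (so a half turn about y gives the same grasp; the last joint's range is limited). The gripper opens to 92 mm and grips with 3 to 60 N. Pads are 19 mm wide; open, the fingers measure 130 mm over their backs; the gripper's body (75 mm by 190 mm) begins 47 mm behind the grasp point.
Start: joints at [1.058, 0.342, 1.524, -0, 1.275, -0.146], TCP at [188.268, 490.104, 208.541] pointing down, gripper open.
Joint ranges: [-2.53, 2.53], [-0.77, 2.02], [0.04, 2.7], [-1, 4.14], [0.28, 2.66], [-3.11, 3.11]. Speed limits (rad/s): [2.57, 2.57, 3.14, 3.14, 3.14, 3.14].

## Interface

Orientations are given as [roll, pitch, yaw] about the fixed x, y, z axes, in that order (R = Rz(yaw) Ry(pitch) Rx(roll)).
In Python, from plant import bot, vision, order gives the robot as it stands.
- The arm moves only by the tool apply_moves, never from a script. Its argument "rows" is a list of rows, each a list of 3 entries, a list of its own where there are three numbers: the shift along the tool's x, y, z in cm, then the turn about the tool's y in rad, then the finger opening in cm, from 0 to 9.18. A call has 1 to 5 rows; each row is the pose to reach, as a shift and turn from the pose measured when the call began, along the tool's axes at that moment; what a row does not reach only later rows make up. A row lasts 1/8 s, in which the tool goes at most 62.5 mm and 10.7 degrees, less where a joint would pass 70% of its speed; a pose out of reach is approached as far as the arm can. A call with a gripper value outside its range is refused whole. The fingers move at their own pace and stop on an object; the grip force is fixed at half the most. Time passes only in rows, so rows that repeat a pose let the fingers close. It gives the time, the measured TCP pose, the force and the opening at its end, in the units of the state.
- bot.get_obs(): the state, without advancing time (a new reading comes with each control period).
- vision.capture(name): name is "scene" or "top" or "wrist"; returns the picture (420x560x3 uint8, red, green, blue); there is no depth.
- vision.camera_info(name): a dict with "mtx" (3x3 intrinsics, pixels), "distortion" ([k1, k2, p1, p2, k3] as OpenCV has them; the pictures are not rectified), "rvec" (rotation vector, rad) and "tvec" (3), from world to camera coordinates, as OpenCV has them. Camera axes: x right, y down, z forward; pixel columns grow to the right and rows downward; lengths in mm; the calibration is good to about 2 mm. A picture is of the moment at which its call begins: read the wrist's pose just before it. camera_info takes no time and is no camera call; for the wrist camera it gives the pose at the moment of the call.
- order.close_job(): hands the job in, once; it reports no verdict.
The state is a dict: "time": time; "joint_positions": joint angles; "dq": joint speeds; "tau": joint torques, N m; "tool_pos": TCP position; "tcp_rot": TCP orientation; "contact_force": force on the tool from outside, world axes, zero at the start; "moment": the same for the moment, N m; "grip_width": finger opening in mm.
Only numpy, scipy, OpenCV 4.12 (cv2) and the standard library are available. Lean on these libraries where they do the work, as an engineer would, in place of code of your own. Each camera call takes 0.05 s, during which the arm holds its last target.

## Working session

There is one attempt and no reset: what is moved stays moved. The work goes in short steps, Python scripts to look and compute and a tool call to move; the robot and the scene stay as the last step left them, time stands still between calls to the robot, and variables do not carry over. Pictures are saved under pics/ and viewed, and the job is handed in when it is done.

Besides the shell and the picture viewer there is one more tool, called after "Call:" as name(argument=value, ...) on one line, values as JSON. apply_moves: Moves the arm, as the interface text tells. Its arguments: {"type":"object","properties":{"rows":{"type":"array","items":{"type":"array"}}},"required":["rows"]}

```bash
ls; mkdir -p pics; python3 - <<'E'
from plant import bot,vision,order
import cv2
o=bot.get_obs(); print(o)
for n in ("scene","top","wrist"):
    i=vision.camera_info(n); print(n,i)
    cv2.imwrite(f"pics/{n}0.png",cv2.cvtColor(vision.capture(n),cv2.COLOR_RGB2BGR))
E
```

```text
pics
{'time': 0.0, 'joint_positions': array([ 1.05800474e+00,  3.42690345e-01,  1.52503431e+00, -9.18774701e-06,
        1.27540421e+00, -1.45974509e-01]), 'dq': array([ 8.48551180e-04,  9.17604431e-05,  2.10277048e-03, -1.12757114e-03,
        3.80828252e-04, -5.31886959e-04]), 'tau': array([-2.69729033e-03, -4.31249321e+01, -2.44215631e+01,  7.14535592e-02,
        5.60801430e-02, -9.43563828e-05]), 'tool_pos': array([188.0377381 , 489.6928856 , 207.85576142]), 'tcp_rot': array([-1.57231748e+00,  2.14760015e-04, -3.66814562e-01]), 'contact_force': array([-0.23489651, -0.62121746,  0.37908041]), 'moment': array([ 0.01873615, -0.02416074,  0.00439695]), 'grip_width': 91.40640916174415}
scene {'mtx': array([[411.0571317 ,   0.        , 284.75231422],
       [  0.        , 411.0571317 , 216.81560778],
       [  0.        ,   0.        ,   1.        ]]), 'distortion': array([-0.03296955,  0.        ,  0.        ,  0.        ,  0.        ]), 'rvec': array([ 2.17434793,  1.02107448, -0.4389313 ]), 'tvec': array([-321.50297482, -255.19365483, 1477.94426995])}
top {'mtx': array([[505.45930699,   0.        , 273.60719772],
       [  0.        , 505.45930699, 206.19462921],
       [  0.        ,   0.        ,   1.        ]]), 'distortion': array([-0.03803422,  0.        ,  0.        ,  0.        ,  0.        ]), 'rvec': array([ 2.21624795, -2.15411833,  0.11202946]), 'tvec': array([ -67.18869824,  562.27654683, 1430.59606393])}
wrist {'mtx': array([[375.96510685,   0.        , 277.42995139],
       [  0.        , 375.96510685, 213.96097217],
       [  0.        ,   0.        ,   1.        ]]), 'distortion': array([-0.04151363,  0.        ,  0.        ,  0.        ,  0.        ]), 'rvec': array([-2.38224966, -1.63787802, -0.2397976 ]), 'tvec': array([-525.49556959,  -35.0419486 ,  391.32659162])}
```

View pics/top0.png

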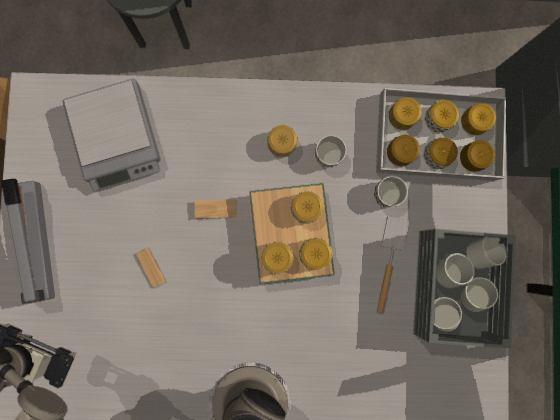

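View pics/scene0.png

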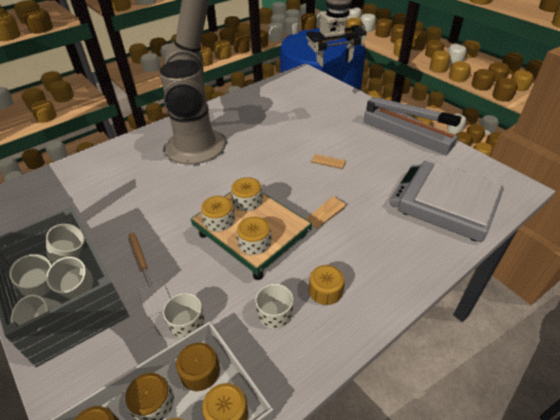

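View pics/wrist0.png

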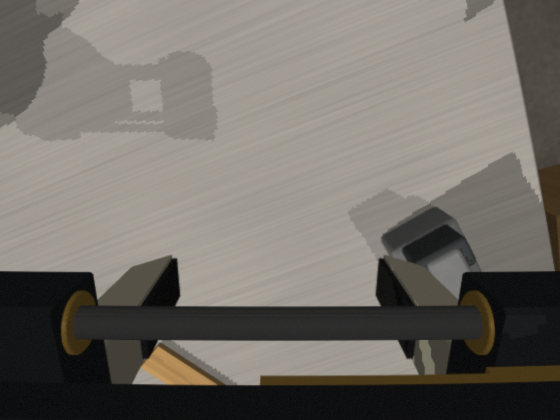

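The top view shows the stand at about (292,233) with its empty corner at (262,200). The wedge is at (215,209), left of it, and the packer is at (150,267). Next I'll measure the outlines.

```bash
cat > h.py <<'E'
import numpy as np,cv2
from plant import bot,vision,order
def ray(n,px,info=None):
    i=info or vision.camera_info(n); R=cv2.Rodrigues(i["rvec"])[0]
    u=cv2.undistortPoints(np.array(px,float).reshape(-1,1,2),i["mtx"],i["distortion"]).reshape(-1,2)
    d=np.c_[u,np.ones(len(u))]@R; return -R.T@i["tvec"],d
def onz(n,px,z,info=None):
    c,d=ray(n,px,info); z=np.broadcast_to(z,len(d)); return c+d*((z-c[2])/d[:,2])[:,None]
def proj(n,P,info=None):
    i=info or vision.camera_info(n)
    return cv2.projectPoints(np.array(P,float).reshape(-1,3),i["rvec"],i["tvec"],i["mtx"],i["distortion"])[0].reshape(-1,2)
E
python3 - <<'E'
from h import *
im=cv2.imread("pics/top0.png"); hsv=cv2.cvtColor(im,cv2.COLOR_BGR2HSV)
print(hsv[209,210],hsv[209,228],hsv[240,150+0],hsv[225,262],hsv[150,200])
m=((hsv[...,1]>70)&(hsv[...,0]<25)&(hsv[...,2]>90)).astype(np.uint8)
g=((hsv[...,1]>60)&(hsv[...,0]>35)&(hsv[...,0]<90)).astype(np.uint8)
n,l,s,c=cv2.connectedComponentsWithStats(m)
for k in range(1,n):
    if s[k,4]>60 and 120<c[k,0]<360 and 150<c[k,1]<300:
        cn=cv2.findContours((l==k).astype(np.uint8),0,1)[0][0]
        b=cv2.boxPoints(cv2.minAreaRect(cn)); print(s[k],c[k]);print(b.tolist());print(onz("top",b,0).round(1)[:,:2].tolist())
crop=im[165:300,175:350]; cv2.imwrite("pics/topc.png",cv2.resize(crop,None,fx=4.5,fy=4.4,interpolation=cv2.INTER_CUBIC))
im=cv2.imread("pics/scene0.png");cv2.imwrite("pics/scenec.png",cv2.resize(im[165:290,180:360],None,fx=4.4,fy=4.4,interpolation=cv2.INTER_CUBIC))
E
```

```text
[ 17 125 174] [ 16 117 126] [ 17  26 157] [ 15 119 184] [ 14  31 158]
[ 251  184   82   99 6510] [291.36205837 232.98817204]
[[250.30087280273438, 191.64761352539062], [323.5369567871094, 183.3253173828125], [333.8097839355469, 273.72613525390625], [260.5736999511719, 282.0484313964844]]
[[606.9, 18.0], [638.0, -196.7], [374.4, -231.8], [344.9, -20.0]]
[194 200  43  18 758] [214.93271768 208.41424802]
[[194.0, 200.0], [236.0, 200.0], [236.0, 217.0], [194.0, 217.0]]
[[577.5, 181.8], [581.1, 59.0], [531.2, 57.3], [527.7, 179.7]]
[136 248  30  40 564] [150.29078014 267.42021277]
[[134.87890625, 253.7664794921875], [147.95565795898438, 246.9859619140625], [165.60324096679688, 281.02056884765625], [152.5264892578125, 287.80108642578125]]
[[415.9, 346.8], [436.6, 309.8], [340.2, 254.3], [319.7, 291.1]]
```

View pics/topc.png

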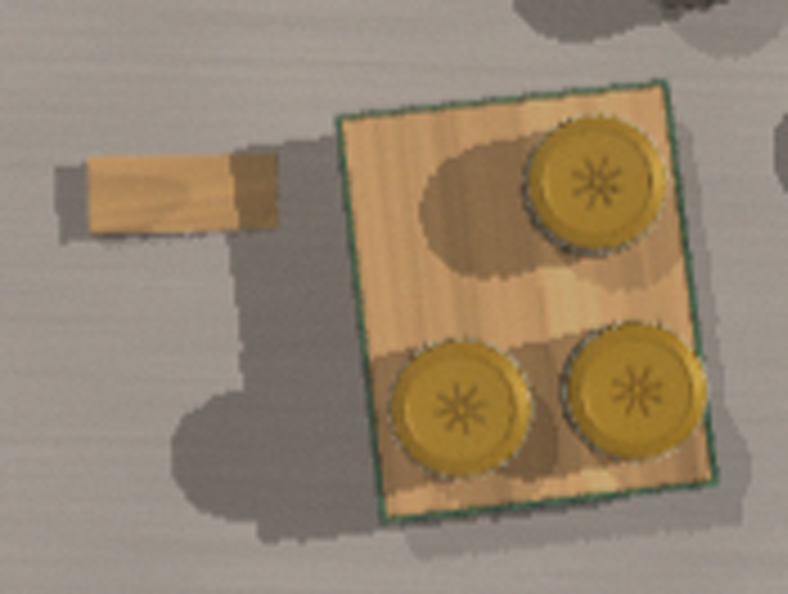

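View pics/scenec.png

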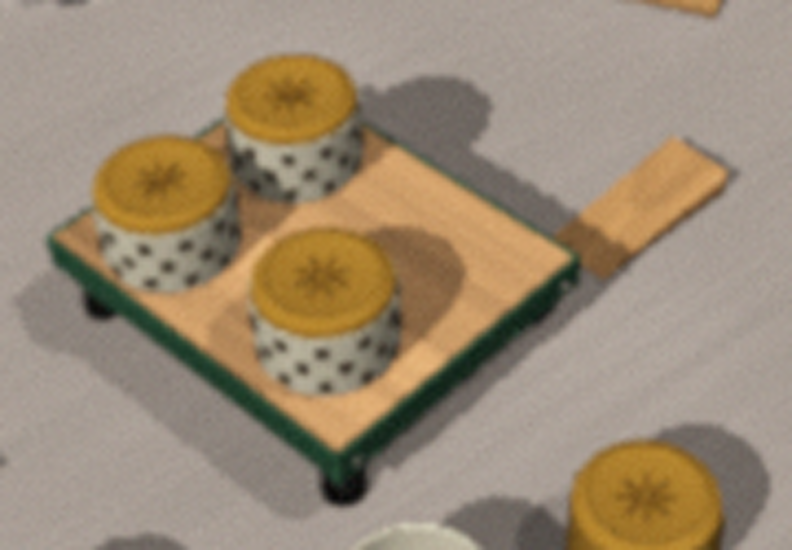

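```bash
cat > geo.py <<'E'
from h import *
C=np.array([[250.1,191.4],[323.2,183.6],[334.3,274.5],[259.4,283.6]])
P=onz("top",C,65)[:,:2]  # TL(+x+y) TR(+x-y) BR(-x-y) BL(-x+y)
mid=P.mean(0); ex=(P[0]-P[3])+(P[1]-P[2]); ex/=np.linalg.norm(ex); ey=np.array([-ex[1],ex[0]])
bolt=mid+110*ex+85*ey; press=mid+115*ex+90*ey
W=onz("top",[[194,200],[236,200],[236,217],[194,217]],[20,2,2,20])[:,:2]
E
python3 - <<'E'
from geo import *
print(P.round(1)); print([np.linalg.norm(P[i]-P[(i+1)%4]).round(1) for i in range(4)]); print("mid",mid,"yaw",np.arctan2(ex[1],ex[0]),"bolt",bolt,"press",press)
im=cv2.imread("pics/top0.png"); hsv=cv2.cvtColor(im,cv2.COLOR_BGR2HSV)
for x in (192,193,194,195,200,210,220,230,234,236,237,238):
    col=hsv[190:230,x]; ok=np.where((col[:,1]>70)&(col[:,2]>80))[0]+190; print(x,ok.min() if len(ok) else 0,ok.max() if len(ok) else 0)
print(W.round(1))
# second view: scene wedge
im=cv2.imread("pics/scene0.png"); hsv=cv2.cvtColor(im,cv2.COLOR_BGR2HSV)
for p in ((680,137),(735,172),(608,277)): 
    q=[[180+p[0]/4.4,165+p[1]/4.4]]; print(p,onz("scene",q,20)[0].round(1),onz("scene",q,2)[0].round(1))
for p in ((577,262),(340,462),(50,240)):
    print(onz("scene",[[180+p[0]/4.4,165+p[1]/4.4]],65)[0].round(1))
E
```

```text
[[ 600.2   16.5]
 [ 628.4 -188.4]
 [ 375.1 -224.3]
 [ 344.7  -17.2]]
[np.float64(206.8), np.float64(255.8), np.float64(209.3), np.float64(257.7)]
mid [ 487.10087013 -103.35651278] yaw 0.13596950526473142 bolt [584.56378268  -4.23042803] press [588.83987992   1.40117852]
192 0 0
193 0 0
194 201 214
195 201 217
200 200 217
210 200 217
220 200 217
230 200 216
234 200 216
236 201 216
237 0 0
238 0 0
[[575.6 178.9]
 [580.9  58.9]
 [531.1  57.2]
 [526.5 176.9]]
(680, 137) [530.4 176.9  20. ] [517.  191.7   2. ]
(735, 172) [579.7 180.6  20. ] [567.3 195.6   2. ]
(608, 277) [596.3  48.6  20. ] [584.3  60.7   2. ]
[604.8  12.3  65. ]
[ 634.5 -190.1   65. ]
[ 379.9 -225.4   65. ]
```

The top and scene views agree to about 4 mm. The bolt is near (586,-5) and the wedge's centreline passes at x≈558, about 28 mm to one side. So I'll first nudge the wedge sideways (+x) with both fingertips, then push it in from the back.

```bash
cat > d.py <<'E'
import sys
from h import *
from scipy.spatial.transform import Rotation as Ro
def go(x,y,z,yaw):
    o=bot.get_obs(); R=Ro.from_euler("xyz",o["tcp_rot"]).as_matrix()
    d=R.T@(np.array([x,y,z])-o["tool_pos"])/10
    cy=np.arctan2(R[1,0],R[0,0]); t=-(yaw-cy); t=(t+np.pi)%(2*np.pi)-np.pi
    print("t",o["time"],"tcp",o["tool_pos"].round(1),"yaw",cy.round(3),"F",o["contact_force"].round(2),"w",round(o["grip_width"],1)); print("shift cm",d.round(2),"turn",t.round(3))
if __name__=="__main__": go(*map(float,sys.argv[1:5]))
E
python3 d.py 500 135 150 0.04
```

```text
t 0.15 tcp [188.1 489.8 208. ] yaw -0.367 F [-0.34  0.58 -1.12] w 91.8
shift cm [ 41.84   5.82 -21.93] turn -0.407
```

Call:
apply_moves(rows=[[[41.8,5.8,-21.9],-0.41,4.0],[[41.8,5.8,-21.9],-0.41,4.0],[[41.8,5.8,-21.9],-0.41,4.0],[[41.8,5.8,-21.9],-0.41,4.0],[[41.8,5.8,-21.9],-0.41,4.0]])

```text
time: 0.78
tool_pos: [385.3, 265.8, 171.7]
tcp_rot: [-1.572, 0.0, 0.043]
contact_force: [0.6, 0.5, -0.3]
grip_width: 46.4
```

```bash
python3 d.py 500 135 150 0.04
```

```text
t 0.775 tcp [385.3 265.8 171.7] yaw 0.043 F [ 0.64  0.5  -0.25] w 46.4
shift cm [ 10.89   2.17 -13.57] turn 0.003
```

Call:
apply_moves(rows=[[[10.9,2.2,-13.6],0,4.0],[[10.9,2.2,-13.6],0,4.0],[[10.9,2.2,-13.6],0,4.0],[[10.9,2.2,-13.6],0,4.0],[[10.9,2.2,-13.6],0,4.0]])

```text
time: 1.4
tool_pos: [499.5, 134.9, 149.4]
tcp_rot: [-1.571, 0.002, 0.043]
contact_force: [-0.6, -0.4, 0.5]
grip_width: 39.9
```

```bash
python3 d.py 500 135 18 0.04; python3 - <<'E'
from h import *
i=vision.camera_info("wrist"); im=vision.capture("wrist"); cv2.imwrite("pics/wrist1.png",im[...,::-1]); 
np.savez("w1.npz",**i)
cv2.imwrite("pics/top1.png",vision.capture("top")[...,::-1])
E
```

```text
t 1.4 tcp [499.5 134.9 149.4] yaw 0.043 F [-0.58 -0.43  0.45] w 39.9
shift cm [ 0.08 13.14  0.02] turn 0.003
```

View pics/wrist1.png

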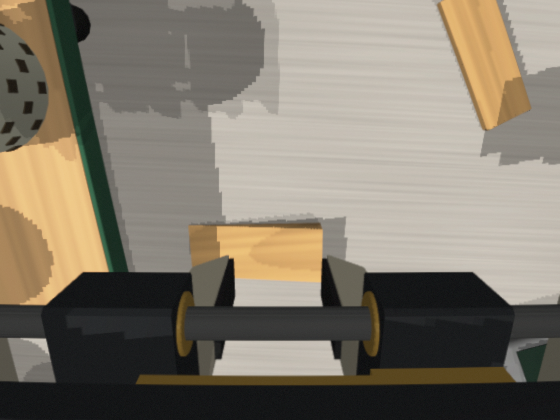

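```bash
python3 - <<'E'
from h import *
i=dict(np.load("w1.npz"))
print(-cv2.Rodrigues(i["rvec"])[0].T@i["tvec"])
print(onz("wrist",[[322,224],[321,282],[190,225],[189,277]],[20,20,2,2],i).round(1))
E
```

```text
[420.98591862 132.97821477 326.04122492]
[[519.7 175.5  20. ]
 [574.6 178.9  20. ]
 [531.7  58.1   2. ]
 [583.9  55.9   2. ]]
```

Call:
apply_moves(rows=[[[0,6,0],0,4.0],[[0,11,0],0,4.0],[[0,13.0,0],0,4.0],[[0,13.0,0],0,4.0]])

```text
time: 2.0
tool_pos: [497.6, 136.6, 18.8]
tcp_rot: [-1.572, 0.004, 0.047]
contact_force: [0.1, 0.1, 0.1]
grip_width: 40.1
```

```bash
python3 d.py 518 135 19 0.05; python3 - <<'E'
from h import *
cv2.imwrite("pics/top2.png",cv2.resize(vision.capture("top")[150:300,150:350,::-1],None,fx=4,fy=4,interpolation=2))
cv2.imwrite("pics/scene2.png",cv2.resize(vision.capture("scene")[120:270,200:400,::-1],None,fx=4,fy=4,interpolation=2))
E
```

```text
t 2.0 tcp [497.6 136.6  18.8] yaw 0.047 F [0.12 0.1  0.13] w 40.1
shift cm [ 2.03 -0.02 -0.25] turn -0.003
```

View pics/scene2.png

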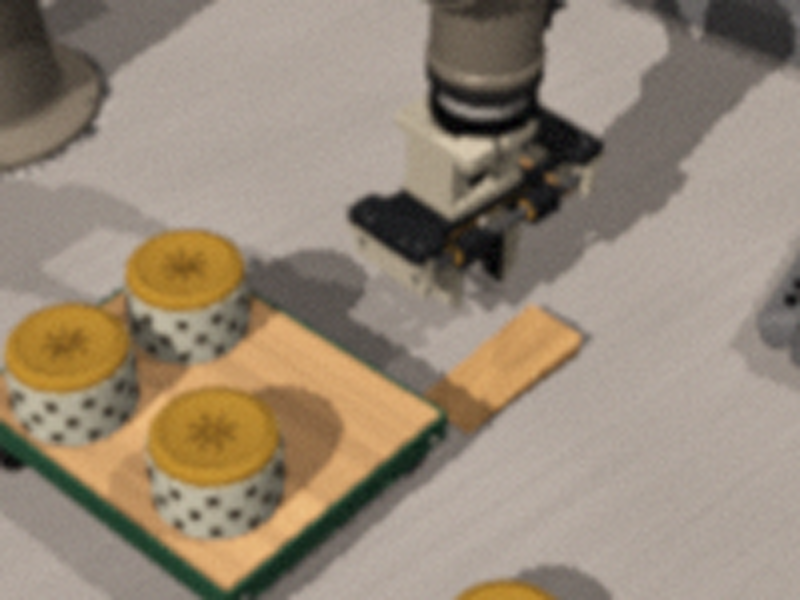

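View pics/top2.png

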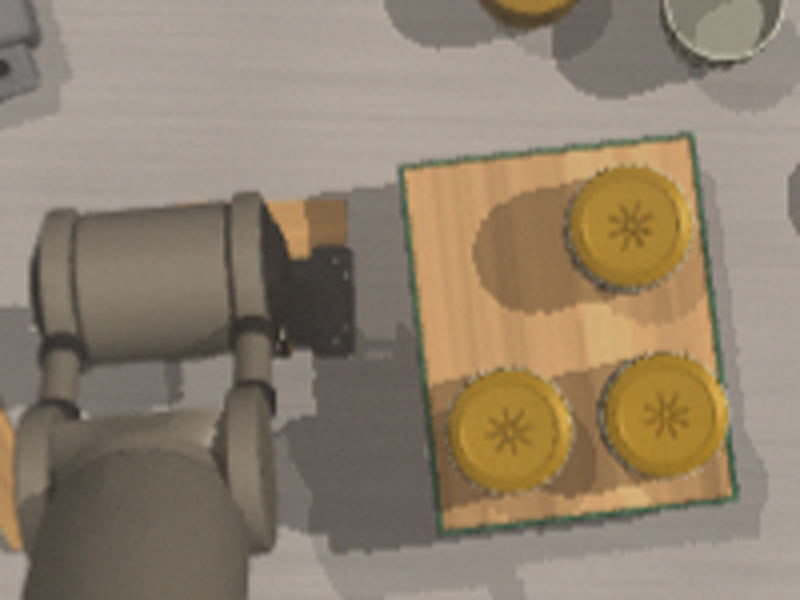

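Call:
apply_moves(rows=[[[1.2,0,-0.1],0,4.0],[[2.2,0,-0.1],0,4.0],[[3.0,0,-0.1],0,4.0],[[3.8,0,-0.1],0,4.0],[[4.4,0,-0.1],0,4.0]])

```text
time: 2.72
tool_pos: [544.0, 137.4, 20.8]
tcp_rot: [-1.571, -0.001, 0.046]
contact_force: [0.1, 0.2, -0.2]
grip_width: 40.1
```

```bash
cat > look.py <<'E'
import sys
from h import *
k=sys.argv[1]
i=vision.camera_info("wrist"); np.savez(f"w{k}.npz",**i)
cv2.imwrite(f"pics/wrist{k}.png",vision.capture("wrist")[...,::-1])
t=vision.capture("top")[...,::-1]; s=vision.capture("scene")[...,::-1]
cv2.imwrite(f"pics/topr{k}.png",t);cv2.imwrite(f"pics/scener{k}.png",s)
a=cv2.resize(t[165:265,175:305],None,fx=3,fy=3,interpolation=2);b=cv2.resize(s[165:265,235:365],None,fx=3,fy=3,interpolation=2)
cv2.imwrite(f"pics/both{k}.png",np.hstack([a,b]))
E
python3 d.py 541 135 19 0.05;python3 look.py 3
```

```text
t 2.725 tcp [544.  137.4  20.8] yaw 0.046 F [ 0.06  0.22 -0.16] w 40.1
shift cm [-0.31  0.18 -0.23] turn -0.004
```

View pics/both3.png

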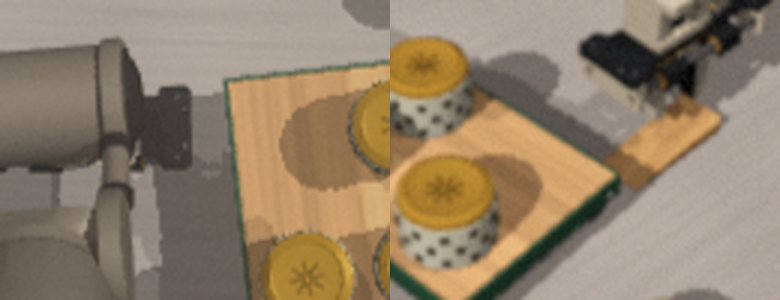

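View pics/wrist3.png

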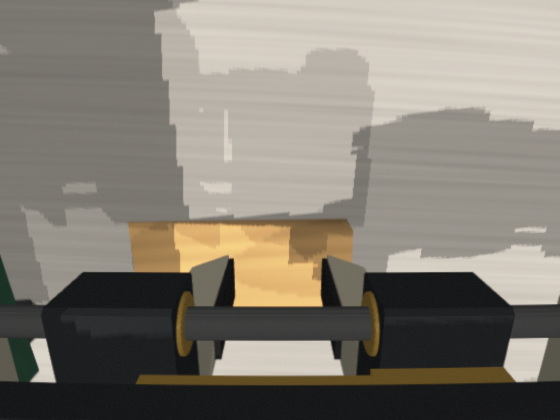

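```bash
python3 - <<'E'
from h import *
i=dict(np.load("w3.npz"))
print(onz("wrist",[[347,220],[131,222]],[20,2],i).round(1))
f=lambda x,y:[235+(x-390)/3,165+y/3]
print(onz("scene",[f(720,117),f(633,188)],[20,2]).round(1), onz("scene",[f(617,182)],65).round(1), onz("scene",[f(617,182)],62).round(1))
E
```

```text
[[520.1 172.3  20. ]
 [532.3  57.8   2. ]]
[[575.5 176.2  20. ]
 [579.4  56.7   2. ]] [[607.1   8.6  65. ]] [[605.   10.6  62. ]]
```

```bash
python3 - <<'E'
from h import *
i=dict(np.load("w3.npz"))
print(-cv2.Rodrigues(i["rvec"])[0].T@i["tvec"], cv2.Rodrigues(i["rvec"])[0].round(2))
o=bot.get_obs();print(o["tool_pos"],o["tcp_rot"],o["contact_force"])
for z in (7,21,40): print(proj("wrist",[[544,137+20,z],[544,137-20,z],[534.5,157,z],[553.5,157,z]],i).round(0).tolist())
print(proj("scene",[[544,157,7],[544,117,7],[553,117,7],[553,157,7]]).round(1).tolist())
E
```

```text
[465.1566353  135.25991486 197.2411102 ] [[-0.05  1.    0.  ]
 [ 0.96  0.04  0.29]
 [ 0.29  0.01 -0.96]]
[543.59121905 137.45178319  20.6860619 ] [-1.57127924e+00 -3.58405997e-04  4.61016952e-02] [ 0.45255663  0.54081145 -0.0153451 ]
[[310.0, 253.0], [237.0, 250.0], [312.0, 237.0], [309.0, 269.0]]
[[313.0, 264.0], [234.0, 261.0], [314.0, 247.0], [311.0, 281.0]]
[[316.0, 281.0], [230.0, 277.0], [318.0, 262.0], [315.0, 299.0]]
[[332.7, 204.5], [323.0, 210.4], [325.1, 212.1], [334.8, 206.1]]
```

```bash
python3 - <<'E'
import cv2
s=cv2.imread("pics/scener3.png");s=cv2.resize(s[150:240,290:380],None,fx=6.5,fy=6.5,interpolation=2);cv2.imwrite("pics/sz3.png",s)
E
```

```text
(no output)
```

View pics/sz3.png

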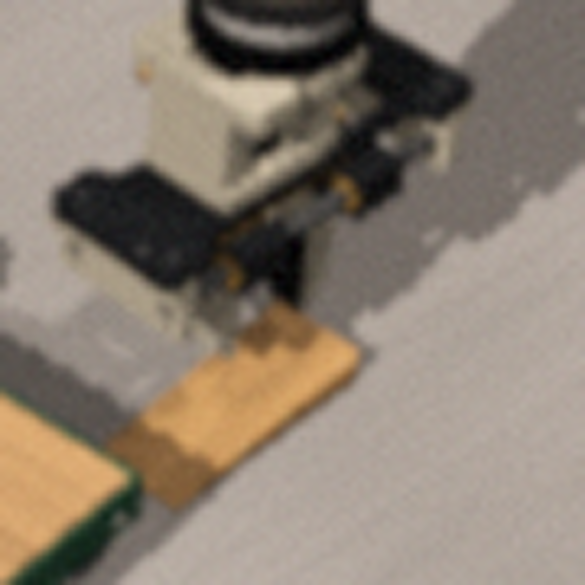

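```bash
python3 - <<'E'
import cv2
s=cv2.imread("pics/wrist3.png");s=cv2.resize(s[205:385,120:380],None,fx=3,fy=3,interpolation=2);s=cv2.convertScaleAbs(s,alpha=1.5,beta=20);cv2.imwrite("pics/wz3.png",s)
E
```

```text
(no output)
```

View pics/wz3.png

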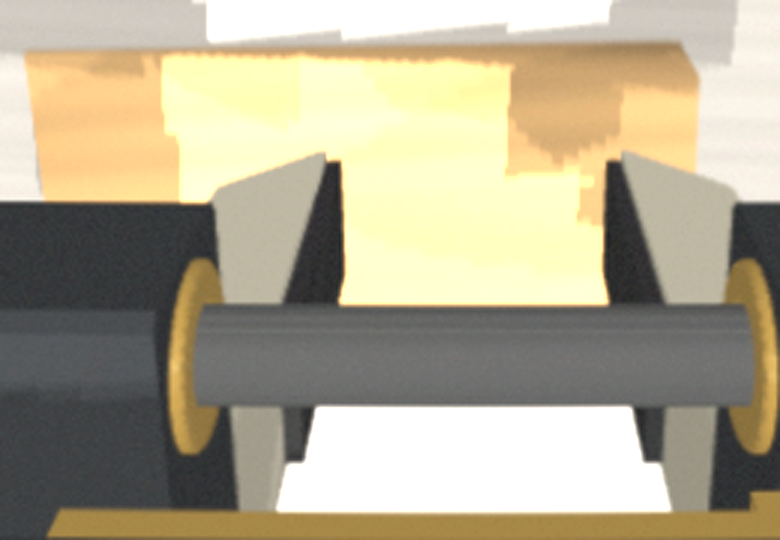

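```bash
python3 - <<'E'
from h import *
for x in (534.5,544,553.5):
  for z in (7,20,30,40,50): print(x,z,proj("scene",[[x,157,z],[x,117,z]]).round(1).tolist())
E
```

```text
534.5 7 [[330.5, 202.8], [320.8, 208.7]]
534.5 20 [[330.8, 199.7], [321.0, 205.6]]
534.5 30 [[331.0, 197.2], [321.2, 203.1]]
534.5 40 [[331.2, 194.8], [321.4, 200.7]]
534.5 50 [[331.4, 192.2], [321.5, 198.1]]
544 7 [[332.7, 204.5], [323.0, 210.4]]
544 20 [[333.0, 201.3], [323.2, 207.3]]
544 30 [[333.2, 198.9], [323.4, 204.8]]
544 40 [[333.4, 196.4], [323.6, 202.3]]
544 50 [[333.7, 193.9], [323.8, 199.8]]
553.5 7 [[334.9, 206.1], [325.2, 212.1]]
553.5 20 [[335.2, 203.0], [325.4, 209.0]]
553.5 30 [[335.4, 200.5], [325.6, 206.5]]
553.5 40 [[335.7, 198.1], [325.8, 204.0]]
553.5 50 [[335.9, 195.5], [326.0, 201.5]]
```

The wedge hasn't moved. In both views the fingertips appear about 38 mm up, higher than the stated tool geometry gives. I'll back off and feel for the bench with small downward steps.

Call:
apply_moves(rows=[[[-2.5,0,0.2],0,4.0],[[-4.4,0,0.2],0,4.0],[[-4.4,0.6,0.2],0,4.0]])

```text
time: 3.25
tool_pos: [498.6, 137.5, 14.8]
tcp_rot: [-1.571, 0.0, 0.046]
contact_force: [0.3, -0.4, 0.3]
grip_width: 40.0
```

Call:
apply_moves(rows=[[[0,0.2,0],0,4.0],[[0,0.4,0],0,4.0],[[0,0.4,0],0,4.0]])

```text
time: 3.62
tool_pos: [498.9, 137.5, 10.5]
tcp_rot: [-1.571, 0.0, 0.046]
contact_force: [0.0, 0.5, -0.1]
grip_width: 40.2
```

Call:
apply_moves(rows=[[[0,0.3,0],0,4.0],[[0,0.6,0],0,4.0],[[0,0.6,0],0,4.0]])

```text
time: 4.0
tool_pos: [498.7, 137.4, 4.2]
tcp_rot: [-1.571, 0.001, 0.046]
contact_force: [0.3, 0.0, -0.9]
grip_width: 40.0
```

Call:
apply_moves(rows=[[[0,0.3,0],0,4.0],[[0,0.6,0],0,4.0],[[0,0.6,0],0,4.0]])

```text
time: 4.38
tool_pos: [498.5, 137.4, -2.1]
tcp_rot: [-1.571, 0.001, 0.046]
contact_force: [0.2, 0.3, 0.9]
grip_width: 39.9
```

```bash
python3 d.py 541 135 19 0.05;python3 look.py 4; python3 - <<'E'
import cv2
s=cv2.imread("pics/scener4.png");s=cv2.resize(s[140:230,280:370],None,fx=6.5,fy=6.5,interpolation=2);cv2.imwrite("pics/sz4.png",s)
E
```

```text
t 4.375 tcp [498.5 137.4  -2.1] yaw 0.046 F [0.18 0.26 0.91] w 39.9
shift cm [ 4.23 -2.11 -0.43] turn -0.004
```

View pics/sz4.png

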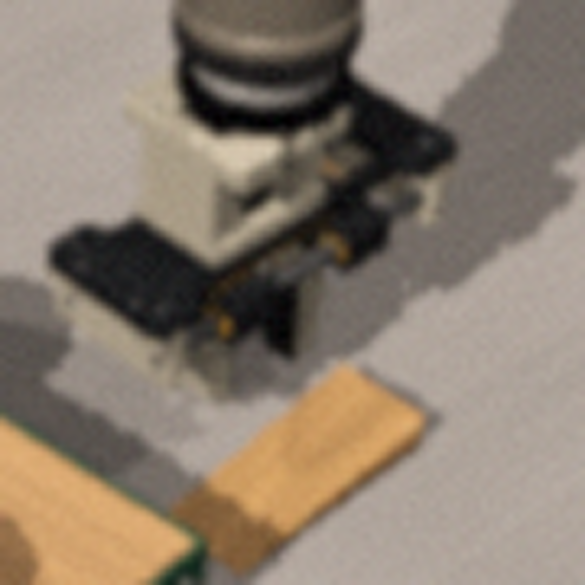

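Call:
apply_moves(rows=[[[0,0.4,0],0,4.0],[[0,0.8,0],0,4.0],[[0,0.8,0],0,4.0]])

```text
time: 4.9
tool_pos: [498.4, 137.4, -10.2]
tcp_rot: [-1.571, 0.002, 0.046]
contact_force: [1.2, -0.0, 0.6]
grip_width: 39.8
```

Call:
apply_moves(rows=[[[0,0.2,0],0,4.0],[[0,0.4,0],0,4.0],[[0,0.4,0],0,4.0]])

```text
time: 5.28
tool_pos: [498.3, 137.3, -14.4]
tcp_rot: [-1.571, 0.002, 0.046]
contact_force: [-0.9, -0.2, 0.6]
grip_width: 40.1
```

Call:
apply_moves(rows=[[[0,0.1,0],0,4.0],[[0,0.2,0],0,4.0],[[0,0.2,0],0,4.0]])

```text
time: 5.65
tool_pos: [498.2, 137.3, -16.4]
tcp_rot: [-1.571, 0.002, 0.046]
contact_force: [-0.4, 0.7, -0.4]
grip_width: 39.8
```

Call:
apply_moves(rows=[[[0,0.1,0],0,4.0],[[0,0.2,0],0,4.0],[[0,0.2,0],0,4.0]])

```text
time: 6.02
tool_pos: [498.3, 137.3, -17.9]
tcp_rot: [-1.571, 0.002, 0.046]
contact_force: [-2.1, -0.7, 5.8]
grip_width: 39.6
```

```bash
python3 d.py 541 135 -16 0.05;python3 look.py 5; python3 - <<'E'
import cv2
s=cv2.imread("pics/scener5.png");s=cv2.resize(s[140:230,280:370],None,fx=6.5,fy=6.5,interpolation=2);cv2.imwrite("pics/sz5.png",s)
E
```

```text
t 6.025 tcp [498.3 137.3 -17.9] yaw 0.046 F [-2.11 -0.73  5.83] w 39.6
shift cm [ 4.25 -0.2  -0.43] turn -0.004
```

View pics/sz5.png

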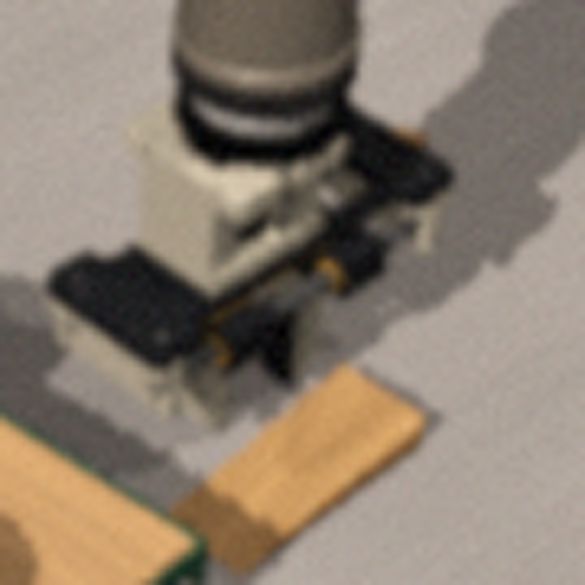

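View pics/wrist5.png

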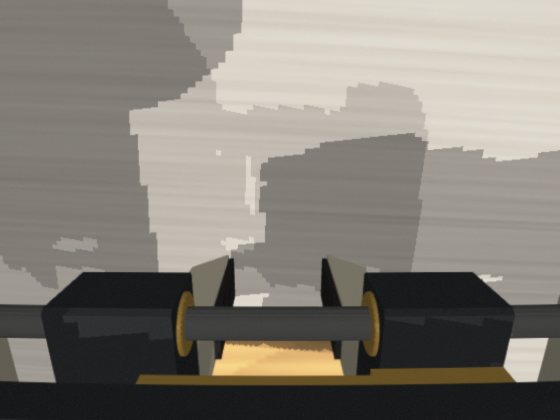

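```bash
python3 - <<'E'
from h import *
print(onz("scene",[[324.6,198.2],[314.2,204.6]],0).round(1))
i=dict(np.load("w5.npz")); print(onz("wrist",[[233.7,259],[322,259],[233.7,305],[322,305]],0,i).round(1), -cv2.Rodrigues(i["rvec"])[0].T@i["tvec"])
E
```

```text
[[502.5 163.2   0. ]
 [503.1 119.2   0. ]]
[[489.7 118.4   0. ]
 [487.8 158.8   0. ]
 [513.5 118.7   0. ]
 [511.5 160.7   0. ]] [419.84501564 135.19667947 158.728247  ]
```

The fingertips touch the bench when the reported TCP z is -17.5. They therefore sit 17.5 mm behind the stated TCP, not 14 mm ahead of it, while the lateral position is right. I'll work with this measured offset and push sideways with the tips about 4 mm up.

Call:
apply_moves(rows=[[[0,-0.4,0],0,4.0],[[1.0,-0.4,-0.05],0,4.0],[[1.6,-0.4,-0.05],0,4.0],[[2.2,-0.4,-0.1],0,4.0],[[2.8,-0.4,-0.1],0,4.0]])

```text
time: 6.8
tool_pos: [526.5, 137.6, -14.2]
tcp_rot: [-1.571, 0.002, 0.046]
contact_force: [-0.4, 0.5, 0.9]
grip_width: 40.0
```

```bash
python3 d.py 541 137 -13.5 0.05;python3 look.py 6
```

```text
t 6.8 tcp [526.5 137.6 -14.2] yaw 0.046 F [-0.42  0.48  0.89] w 40.0
shift cm [ 1.44 -0.07 -0.13] turn -0.004
```

View pics/both6.png

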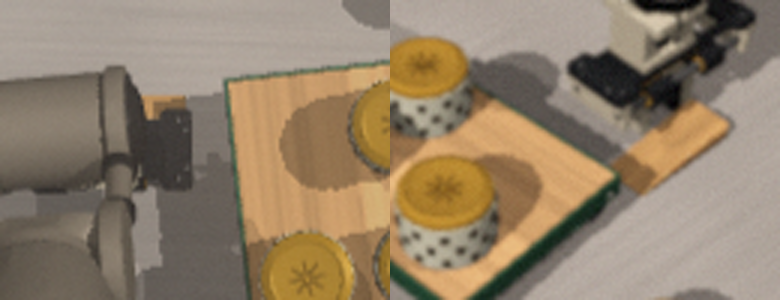

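The wedge is moving now: its back corner in the scene crop went from (720,117) to (728,125). I'll keep pushing it sideways.

Call:
apply_moves(rows=[[[0.6,0,-0.05],0,4.0],[[1.2,0,-0.05],0,4.0],[[1.8,0,-0.1],0,4.0],[[1.8,0,-0.1],0,4.0]])

```text
time: 7.45
tool_pos: [545.4, 137.4, -14.1]
tcp_rot: [-1.571, 0.001, 0.046]
contact_force: [-0.3, 0.8, -0.1]
grip_width: 40.0
```

```bash
python3 d.py 541 137 -13.5 0.05;python3 look.py 7; python3 - <<'E'
import cv2
s=cv2.imread("pics/scener7.png");s=cv2.resize(s[165:265,270:370],None,fx=6,fy=6,interpolation=2);cv2.imwrite("pics/sz7.png",s)
E
```

```text
t 7.45 tcp [545.4 137.4 -14.1] yaw 0.046 F [-0.28  0.75 -0.15] w 40.0
shift cm [-0.44 -0.06 -0.02] turn -0.004
```

View pics/sz7.png

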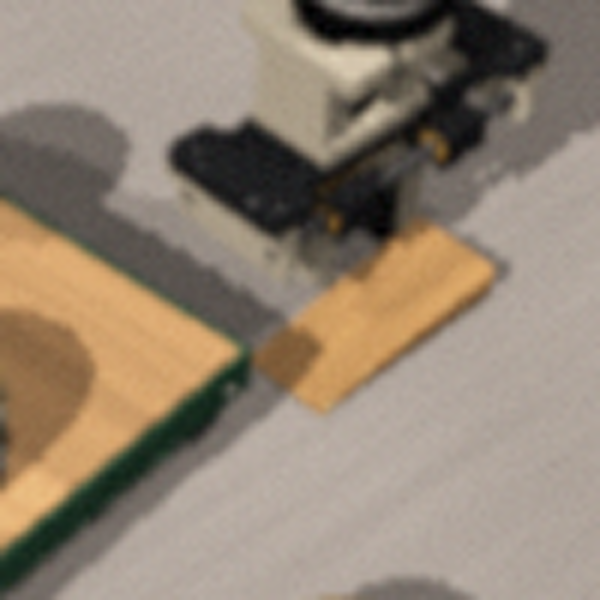

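View pics/wrist7.png

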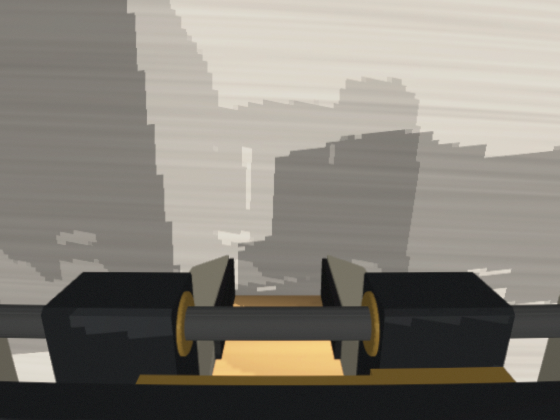

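```bash
python3 - <<'E'
from h import *
f=lambda x,y:[270+x/6,165+y/6]
print(onz("scene",[f(497,266),f(440,221),f(322,411),f(258,362)],[20,20,2,2]).round(1)); print(onz("scene",[f(249,352)],65).round(1))
E
```

```text
[[606.5 177.5  20. ]
 [565.6 179.2  20. ]
 [610.2  58.    2. ]
 [567.   56.4   2. ]]
[[603.   15.3  65. ]]
```

Call:
apply_moves(rows=[[[-1.5,0,0],0,3.0],[[-3.0,0,0],0,2.0],[[-3.0,-6,0],0,1.4],[[-3.0,-9,0],0,1.4],[[-3.0,-9,0],0,1.4]])

```text
time: 8.22
tool_pos: [516.3, 136.4, 78.4]
tcp_rot: [-1.571, -0.004, 0.046]
contact_force: [0.7, 0.3, 0.3]
grip_width: 13.9
```

```bash
python3 d.py 579.5 218 75 -1.53; python3 -c "
from h import *
print(bot.get_obs()['joint_positions'])"; python3 look.py 8
```

```text
t 8.225 tcp [516.3 136.4  78.4] yaw 0.046 F [0.7  0.34 0.3 ] w 13.9
shift cm [6.69 0.36 7.86] turn 1.576
[ 1.15005031e-01  4.95977676e-01  1.67738459e+00 -6.25801830e-04
  9.64555043e-01 -1.50174008e+00]
```

View pics/both8.png

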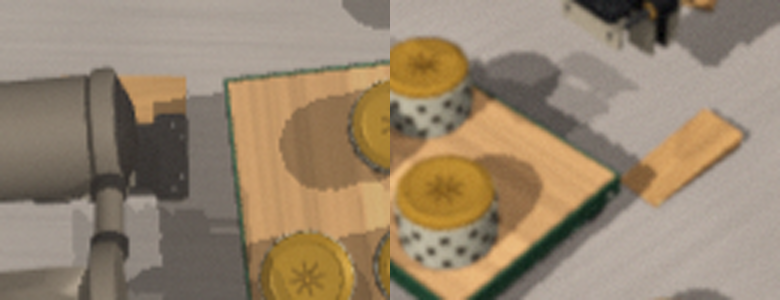

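Call:
apply_moves(rows=[[[1.5,0,4],0.18,1.4],[[3,0,7.9],0.36,1.4],[[5,0,7.9],0.54,1.4],[[6.7,0,7.9],0.72,1.4],[[6.7,0,7.9],0.9,1.4]])

```text
time: 9.0
tool_pos: [577.2, 217.9, 72.3]
tcp_rot: [-1.577, 0.003, -0.86]
contact_force: [-0.2, 0.2, -0.1]
grip_width: 13.7
```

```bash
python3 d.py 579.5 218 75 -1.53
```

```text
t 9.0 tcp [577.2 217.9  72.3] yaw -0.86 F [-0.15  0.2  -0.06] w 13.7
shift cm [ 0.14 -0.27  0.18] turn 0.67
```

Call:
apply_moves(rows=[[[0.1,0,0.2],0.18,1.4],[[0.1,0,0.2],0.36,1.4],[[0.1,0,0.2],0.54,1.4],[[0.1,0,0.2],0.67,1.4],[[0.1,0,0.2],0.67,1.4]])

```text
time: 9.62
tool_pos: [578.4, 218.1, 70.5]
tcp_rot: [-1.58, -0.002, -1.529]
contact_force: [-0.3, 0.4, -0.5]
grip_width: 14.0
```

```bash
python3 d.py 579.5 218 -13 -1.53; python3 look.py 9
```

```text
t 9.625 tcp [578.4 218.1  70.5] yaw -1.529 F [-0.25  0.41 -0.49] w 14.0
shift cm [0.   8.35 0.18] turn 0.001
```

View pics/wrist9.png

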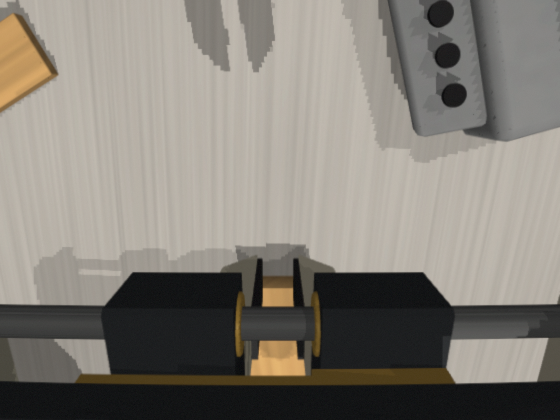

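View pics/both9.png

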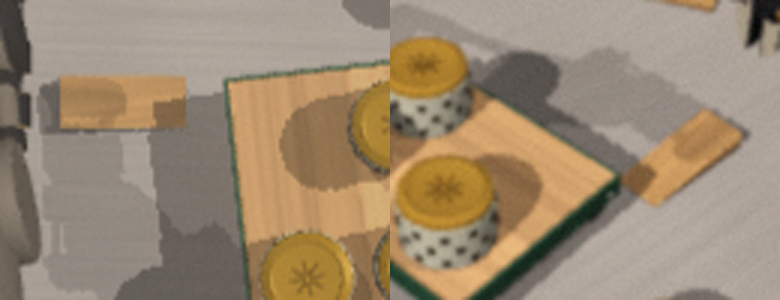

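```bash
python3 - <<'E'
from geo import *
im=cv2.imread("pics/topr9.png"); hsv=cv2.cvtColor(im,cv2.COLOR_BGR2HSV)
m=((hsv[...,1]>70)&(hsv[...,0]<25)&(hsv[...,2]>70)).astype(np.uint8); m[:,:185]=0;m[:,246:]=0;m[:180]=0;m[220:]=0
cn=max(cv2.findContours(m,0,1)[0],key=cv2.contourArea); print(cv2.minAreaRect(cn)); 
for x in range(194,240,5):
    r=np.where(m[:,x])[0]; print(x,r.min() if len(r) else None,r.max() if len(r) else None)
print(np.where(m.any(0))[0][[0,-1]])
p=onz("top",[[194.5,199.5],[237,198.7]],[20,2]); print(p.round(1),bolt)
E
```

```text
((215.5, 198.49998474121094), (40.99999237060547, 16.999996185302734), -0.0)
194 None None
199 190 207
204 190 207
209 190 207
214 190 207
219 190 207
224 190 207
229 190 207
234 190 207
239 None None
[195 236]
[[577.1 177.6  20. ]
 [584.8  56.1   2. ]] [584.56378268  -4.23042803]
```

The wedge's line passes within about 2 mm of the bolt axis. I'll lower the fingers behind its back and push.

Call:
apply_moves(rows=[[[0,5,0.1],0,1.4],[[0,7.5,0.1],0,1.4],[[0,8.4,0.1],0,1.4],[[0,8.4,0.1],0,1.4]])

```text
time: 10.28
tool_pos: [579.3, 218.2, -12.7]
tcp_rot: [-1.579, -0.002, -1.527]
contact_force: [0.8, 0.1, 0.2]
grip_width: 14.2
```

```bash
python3 d.py 580.5 188 -13 -1.53
```

```text
t 10.275 tcp [579.3 218.2 -12.7] yaw -1.527 F [0.76 0.1  0.21] w 14.2
shift cm [ 3.02  0.04 -0.01] turn 0.003
```

Call:
apply_moves(rows=[[[1.8,0,0],0,1.4],[[3.0,0,0],0,1.4],[[4.2,0,0],0,1.4],[[5.4,0,0],0,1.4],[[6.6,0,0],0,1.4]])

```text
time: 10.9
tool_pos: [582.3, 151.4, -12.4]
tcp_rot: [-1.579, -0.002, -1.527]
contact_force: [-0.3, 0.5, 0.4]
grip_width: 14.0
```

```bash
python3 d.py 582 120 -13 -1.53; python3 look.py 10
```

```text
t 10.9 tcp [582.3 151.4 -12.4] yaw -1.527 F [-0.28  0.53  0.42] w 14.0
shift cm [ 3.13  0.07 -0.17] turn 0.003
```

View pics/both10.png

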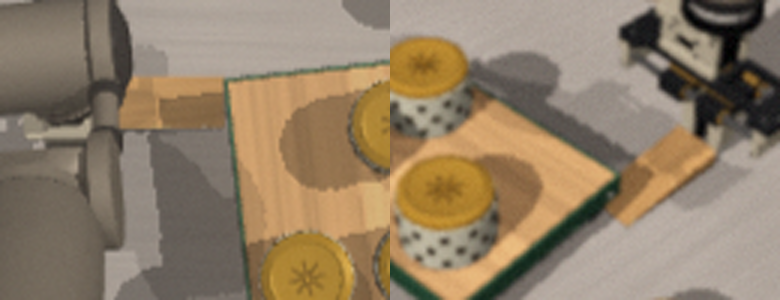

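The wedge slides in straight, with its thin end now at the frame edge. I'll keep pushing and watch the force.

Call:
apply_moves(rows=[[[1,0.05,0],0,1.4],[[2,0.05,0],0,1.4],[[3,0.05,0],0,1.4],[[4,0.05,0],0,1.4],[[4,0.05,0],0,1.4]])

```text
time: 11.68
tool_pos: [584.0, 110.5, -13.0]
tcp_rot: [-1.579, -0.002, -1.529]
contact_force: [-1.0, -0.5, -0.6]
grip_width: 14.2
```

Call:
apply_moves(rows=[[[0.3,0,0],0,1.4],[[0.6,0,0],0,1.4],[[0.9,0,0],0,1.4]])

```text
time: 12.05
tool_pos: [584.4, 101.5, -13.0]
tcp_rot: [-1.579, -0.002, -1.529]
contact_force: [0.0, 1.1, 0.6]
grip_width: 13.9
```

Call:
apply_moves(rows=[[[0.2,0,0],0,1.4],[[0.4,0,0],0,1.4]])

```text
time: 12.3
tool_pos: [584.6, 97.5, -13.0]
tcp_rot: [-1.579, -0.002, -1.529]
contact_force: [1.3, 1.6, -0.5]
grip_width: 14.1
```

Call:
apply_moves(rows=[[[0.2,0,0],0,1.4],[[0.4,0,0],0,1.4]])

```text
time: 12.55
tool_pos: [584.7, 94.8, -12.9]
tcp_rot: [-1.579, 0.0, -1.529]
contact_force: [-0.1, 10.5, 0.5]
grip_width: 13.9
```

```bash
python3 d.py 582 90 -13 -1.53; python3 look.py 11
```

```text
t 12.55 tcp [584.7  94.8 -12.9] yaw -1.529 F [-0.08 10.52  0.48] w 13.9
shift cm [ 0.47  0.01 -0.29] turn 0.001
```

View pics/both11.png

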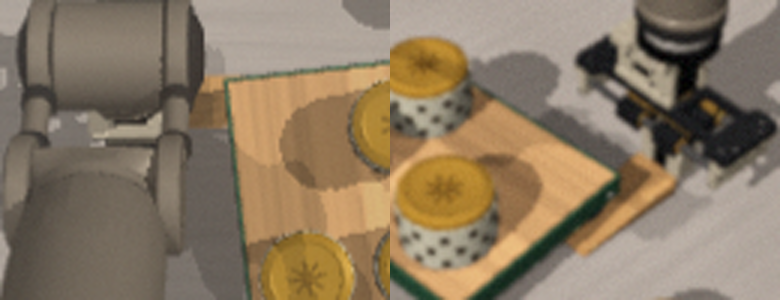

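```bash
python3 - <<'E'
from geo import *
for z in (0,20,30,40,50,60): print(z,((proj("scene",[[536,42,z],[461,42,z],[536,232,z]])-[280,140])*6.5).round(0).tolist())
c=onz("top",[[277.2,257.7],[307.7,206.6]],125)[:,:2]; print("cakes",c.round(1)); print("stand frame",[( (q-mid)@ex,(q-mid)@ey) for q in c], press)
E
```

```text
0 [[144.0, 535.0], [38.0, 446.0], [442.0, 352.0]]
20 [[145.0, 503.0], [38.0, 415.0], [446.0, 321.0]]
30 [[145.0, 487.0], [37.0, 399.0], [448.0, 305.0]]
40 [[146.0, 471.0], [37.0, 383.0], [450.0, 289.0]]
50 [[146.0, 455.0], [37.0, 366.0], [452.0, 272.0]]
60 [[147.0, 438.0], [37.0, 350.0], [454.0, 256.0]]
cakes [[ 418.2  -63. ]
 [ 556.9 -141.1]]
stand frame [(np.float64(-62.763507171685426), np.float64(49.341896096430844)), (np.float64(64.01876606861768), np.float64(-46.87349344418001))] [588.83987992   1.40117852]
```

Call:
apply_moves(rows=[[[-0.5,0,0],0,1.4],[[-1.5,0,0],0,1.4],[[-3,0,0],0,1.4],[[-4,0,0],0,1.4]])

```text
time: 13.2
tool_pos: [582.9, 135.9, -12.9]
tcp_rot: [-1.579, -0.0, -1.528]
contact_force: [0.3, 0.2, 0.6]
grip_width: 13.9
```

```bash
python3 d.py 582 90 -13 -1.53; python3 look.py 12
```

```text
t 13.2 tcp [582.9 135.9 -12.9] yaw -1.528 F [0.26 0.23 0.6 ] w 13.9
shift cm [ 4.58  0.01 -0.28] turn 0.002
```

View pics/both12.png

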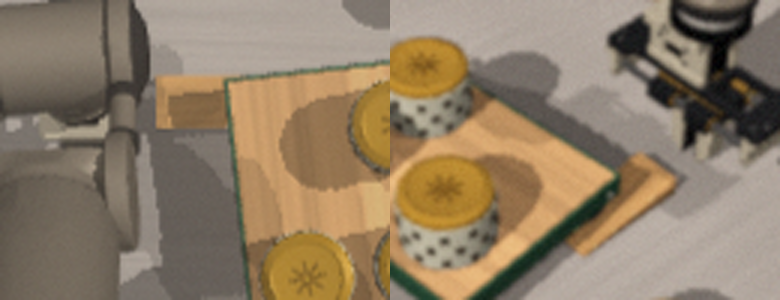

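The wedge stays in place after I backed off, and the stand hasn't moved. Next I'll go over the empty corner and press. Cake0 ends at x≈461 and cake2 at y≈-98, so the gripper body clears both.

Call:
apply_moves(rows=[[[0,-5,0],0,0.6],[[0,-9.5,0],0,0.6],[[5,-9.5,0],0,0.6],[[10,-9.5,-0.1],0,0.6],[[13.8,-9.5,-0.2],0,0.6]])

```text
time: 13.98
tool_pos: [587.5, -4.7, 82.3]
tcp_rot: [-1.579, -0.001, -1.528]
contact_force: [0.8, -0.3, 0.5]
grip_width: 5.8
```

```bash
python3 d.py 587 -2 52 -1.53; python3 look.py 13;  python3 - <<'E'
import cv2
s=cv2.imread("pics/scener13.png");s=cv2.resize(s[120:260,250:390],None,fx=4.2,fy=4.2,interpolation=2);cv2.imwrite("pics/sz13.png",s)
E
```

```text
t 13.975 tcp [587.5  -4.7  82.3] yaw -1.528 F [ 0.76 -0.25  0.46] w 5.8
shift cm [-0.28  3.03 -0.02] turn 0.002
```

View pics/sz13.png

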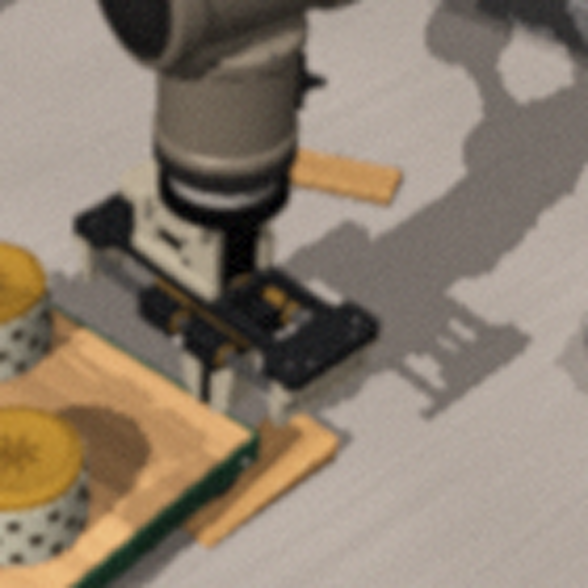

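Call:
apply_moves(rows=[[[-0.2,1.8,0],0,0.6],[[-0.2,3.0,0],0,0.6],[[-0.2,3.0,0],0,0.6]])

```text
time: 14.5
tool_pos: [586.4, -1.7, 51.1]
tcp_rot: [-1.581, -0.0, -1.53]
contact_force: [0.1, -0.4, -0.3]
grip_width: 6.0
```

Call:
apply_moves(rows=[[[0,0.2,0],0,0.6],[[0,0.3,0],0,0.6]])

```text
time: 14.75
tool_pos: [586.6, -1.5, 48.3]
tcp_rot: [-1.581, -0.0, -1.53]
contact_force: [-1.0, -0.3, -1.0]
grip_width: 6.0
```

Call:
apply_moves(rows=[[[0,0.1,0],0,0.6],[[0,0.2,0],0,0.6]])

```text
time: 15.0
tool_pos: [586.8, -1.4, 47.0]
tcp_rot: [-1.58, -0.0, -1.53]
contact_force: [-2.9, 0.2, 9.0]
grip_width: 6.1
```

Call:
apply_moves(rows=[[[0,0.1,0],0,0.6],[[0,0.1,0],0,0.6]])

```text
time: 15.25
tool_pos: [586.9, -1.4, 47.1]
tcp_rot: [-1.58, -0.0, -1.53]
contact_force: [-3.5, 0.6, 6.8]
grip_width: 6.3
```

Call:
apply_moves(rows=[[[0,0.2,0],0,0.6],[[0,0.3,0],0,0.6],[[0,0.3,0],0,0.6],[[0,0.3,0],0,0.6]])

```text
time: 15.75
tool_pos: [587.0, -1.3, 46.7]
tcp_rot: [-1.578, -0.001, -1.53]
contact_force: [-6.5, -0.3, 17.8]
grip_width: 5.9
```

```bash
python3 d.py 587 -2 52 -1.53; python3 look.py 14
```

```text
t 15.75 tcp [587.   -1.3  46.7] yaw -1.53 F [-6.54 -0.29 17.78] w 5.9
shift cm [ 0.07 -0.53 -0.  ] turn 0.0
```

View pics/both14.png

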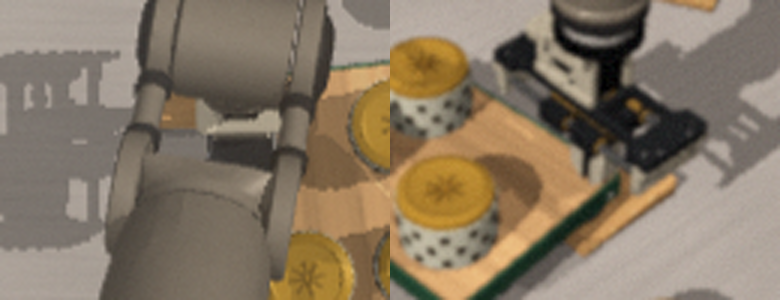

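Under 17.8 N the corner moved only about 0.3 mm, so it doesn't rock. I'll lift off, then check with a light touch that the wedge is still snug.

Call:
apply_moves(rows=[[[0,-1,0],0,0.6],[[0,-3.5,0],0,1.4],[[-6,-3.5,0],0,1.4],[[-12,-3.5,0],0,1.4],[[-14,-3.5,0],0,1.4]])

```text
time: 16.52
tool_pos: [581.1, 141.6, 82.0]
tcp_rot: [-1.578, -0.0, -1.527]
contact_force: [-0.8, -0.1, -0.2]
grip_width: 13.9
```

```bash
python3 d.py 583 130 -13 -1.53; python3 look.py 15
```

```text
t 16.525 tcp [581.1 141.6  82. ] yaw -1.527 F [-0.75 -0.09 -0.17] w 13.9
shift cm [1.17 9.5  0.2 ] turn 0.003
```

View pics/both15.png

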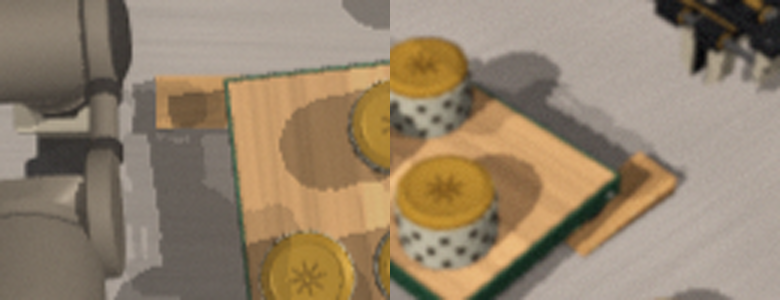

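Call:
apply_moves(rows=[[[0,5,0.2],0,1.4],[[0,8.5,0.2],0,1.4],[[0,9.5,0.2],0,1.4],[[1.5,9.5,0.2],0,1.4],[[3.0,9.5,0.2],0,1.4]])

```text
time: 17.3
tool_pos: [585.4, 107.2, -11.7]
tcp_rot: [-1.575, -0.001, -1.528]
contact_force: [-0.3, 0.4, 0.5]
grip_width: 14.0
```

Call:
apply_moves(rows=[[[0.6,0,0],0,1.4],[[1.0,0,0],0,1.4],[[1.3,0,0],0,1.4]])

```text
time: 17.68
tool_pos: [586.3, 94.7, -11.1]
tcp_rot: [-1.574, -0.0, -1.529]
contact_force: [-0.0, 9.7, 3.1]
grip_width: 14.5
```

The wedge resists at the same spot (TCP y 94.7 at 9.7 N), so it is still snug. I'll retreat clear and do a final check.

Call:
apply_moves(rows=[[[-1,0,0],0,1.4],[[-4,0,0],0,1.4],[[-6,-3,0],0,1.4],[[-7,-9,0],0,1.4],[[-7,-9,0],0,1.4]])

```text
time: 18.3
tool_pos: [586.6, 167.0, 83.9]
tcp_rot: [-1.564, 0.001, -1.527]
contact_force: [0.4, -0.6, -1.0]
grip_width: 14.2
```

```bash
python3 d.py 583 130 -13 -1.53; python3 look.py 16; python3 - <<'E'
import cv2,numpy as np
a=cv2.imread("pics/top0.png")[165:300,175:350];b=cv2.imread("pics/topr16.png")[165:300,175:350]
cv2.imwrite("pics/cmp.png",np.hstack([cv2.resize(x,None,fx=2.2,fy=2.2) for x in (a,b)]))
for v,r in (("top0","topr16"),):
    for n in (v,r):
        h=cv2.cvtColor(cv2.imread(f"pics/{n}.png"),cv2.COLOR_BGR2HSV); m=((h[...,1]>60)&(h[...,0]>35)&(h[...,0]<90)); m[:,:240]=0;m[:,340:]=0;m[:175]=0;m[290:]=0
        y,x=np.where(m);print(n,len(x),x.mean(),y.mean(),x.min(),x.max(),y.min(),y.max())
E
```

```text
t 18.3 tcp [586.6 167.   83.9] yaw -1.527 F [ 0.38 -0.63 -0.95] w 14.2
shift cm [ 3.69  9.69 -0.58] turn 0.003
top0 133 300.14285714285717 242.406015037594 251 333 184 282
topr16 152 294.875 236.92763157894737 250 333 184 282
```

View pics/cmp.png

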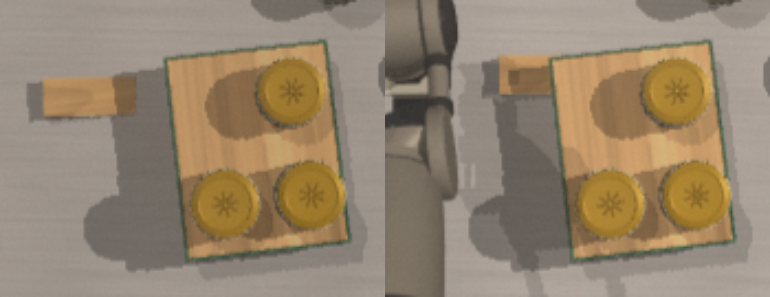

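View pics/both16.png

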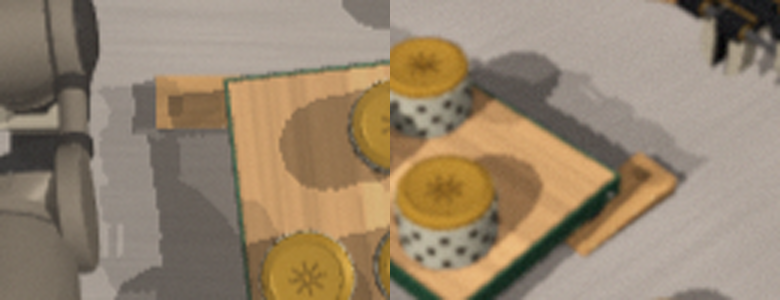

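The stand's outline is in the same pixels as at the start (within 1 px), the cakes haven't moved, the wedge is under the corner and the robot touches nothing. I'm handing in the job.

```bash
python3 -c "
from plant import order
print(order.close_job())"
```

```text
the job is handed in; nothing more can be done
None
```

The wedge is under the bare bolt and snug, the stand no longer rocks, and I've handed the job in at about 18 s of the 58 s allowed. No verdict was reported.

**What I did:** I slid the wedge about 28 mm sideways to line it up with the bolt. Then I pushed it in thin end first until it resisted with about 10 N. I pressed the empty corner and lifted off. A second push with 9.7 N met resistance at the same place, so the wedge was still snug, and I then withdrew.

**Last checks:**
- **Rocking:** the corner sank only about 0.3 mm under 17.8 N.
- **Stand and cakes:** the stand's outline is within 1 px of its first place in the top view, and the cakes look unmoved.
- **Wedge load and level:** I could not measure the force between wedge and bolt or the stand's tilt directly. I judged both from the push force and the press test.

**What disagreed:**
- **Fingertip offset:** the fingertips really sit about 17.5 mm behind the reported TCP, not 14 mm ahead as stated. My first sideways pass therefore went over the wedge without touching it. I found the true height by touching the bench at about 6 N and used that from then on.
- **Camera agreement:** the scene and top cameras differed by about 4 mm.

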